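# Refill the revolving tin display

## Robot

A 6-joint arm with a two-finger parallel gripper is mounted at the origin on the work surface. World frame = base frame: x ahead of the robot, y to its left, z up, the work surface at z = 0. Lengths are in m, angles in degrees, forces in N, time in s.
With the tool pointing down it reaches from about 0.375 to 0.9 m from the base axis. Payload 3.1 kg.
Tool frame: the origin (TCP) lies at the very end of the fingers, on their centre line; the grasp point (between the pads) lies 19 mm behind it; z points along the fingers, y is the line along which they close (so a half turn about z gives the same grasp; the last joint's range is limited). The gripper opens to 87 mm and grips with 3 to 60 N. Pads are 19 mm wide; open, the fingers measure 117 mm over their backs; the gripper's body (75 mm by 190 mm) begins 51 mm behind the grasp point.
Start: joints at [56.35, 30.224, 82.088, -0, 67.689, -10.227], TCP at [0.248, 0.573, 0.198] pointing down, gripper open.
Joint ranges: [-176.69, 176.69], [-43.24, 126.21], [12.49, 139.97], [-82, 262], [0, 151.66], [-163.58, 163.58]. Speed limits (degrees/s): [159.86, 159.86, 180, 180, 180, 180].

## Interface

Orientations are given as a 3x3 rotation matrix whose columns are the frame's x, y, z axes.
In Python, from rig import readout, cams, bot gives the robot as it stands.
- The arm moves only by the shell command python3 -m inch 'ROWS'. ROWS is JSON, a list of rows, each a list of 5 numbers: the shift along the world's x, y, z in cm, then the turn about the world's z in degrees, then the finger opening in cm, from 0 to 8.7. In form: [[dx, dy, dz, twist, fingers], ...]. A call has 1 to 10 rows; each row is the pose to reach, as a shift and turn from the pose commanded when the call began; what a row does not reach only later rows make up. A row lasts 1/12 s, in which the tool goes at most 41.7 mm and 7.16 degrees, less where a joint would pass 70% of its speed; a pose out of reach is approached as far as the arm can. A call with a gripper value outside its range is refused whole. The fingers move at their own pace and stop on an object; the grip force is fixed at half the most. Time passes only in rows, so rows that repeat a pose let the fingers close. It gives the time, the measured TCP pose, the force, the opening and the grip force at its end, in the units of the state.
- readout.read_state(): the state, without advancing time (a new reading comes with each control period).
- cams.capture(name): name is "scene" or "top" or "wrist"; returns a dict with "image" (384x512x3 uint8, blue, green, red), "intrinsics" (3x3 intrinsics, pixels), "xyz" and "rotation" of the camera in the world; the wrist camera has in their place "tool_from_camera" (4x4, takes a point from camera to tool coordinates, whose origin is the TCP and whose axes are the flange's). Camera axes: x right, y down, z forward; pixel columns grow to the right and rows downward; lengths in m; the calibration is good to about 2 mm. A picture is of the moment at which its call begins: read the wrist's pose just before it. There is no depth.
- bot.hand_in(): hands the job in; it is judged then, once.
The state is a dict: "time_s": time; "joint_positions": joint angles; "qvel": joint speeds; "tau": joint torques, N m; "position": TCP position; "tcp_rot": TCP orientation; "force": force on the tool from outside, world axes, zero at the start; "moment": the same for the moment, N m; "opening": opening from 0.0 (shut) to 1.0 (fully open); "grasp_force": force on a finger pad.
Only numpy, scipy, OpenCV 4.12 (cv2) and the standard library are available. Lean on these libraries where they do the work, as an engineer would, in place of code of your own. Each camera call takes 0.05 s, during which the arm holds its last target. There are 200 camera calls.

## Task

The revolving counter display should carry two tins of each of the three colours, but one tin has just been sold and stands on the scale. Turn the display until the empty bay has clicked into place facing the stock ledge, then slide the stock tin of the colour that is now short across the ledge into that bay, fully home against the hub, without lifting or tipping it. Leave the other tins in their bays, on the ledge and on the scale, and do not disturb anything else on the counter.

Things in the scene. Friction and masses are not known exactly. Their poses are not given: they have to be found in the camera images.
- display_base: Fixed base of the low revolving display. Origin on the turning axis, at counter height; its -y axis points to the stock ledge, a wooden board, top 30 mm above the counter, from y = -170 to -480 mm and x = -160 to 160 mm in this frame. A red line on the ledge's edge (y = -174, x = -50 to 50 mm) marks the loading position.
- turntable (a joint): Turning angle of the display, rad, counter-clockwise from above positive, 0 where it stood at the start. Six click positions 60 degrees apart, in each a bay faces the ledge squarely; let go, it is pulled into the nearest (from within 20 degrees) in about a second. Turning takes 3 to 6 N at 130 mm from the axis. Turns +-9 rad.
- loading (a point): Fixed point at deck height where the middle of the bay that faces the ledge squarely comes to lie: 115 mm from the axis towards the ledge. Axes as display_base. Round the axis turn a white hub (radius 75 mm, up to 83 mm above the counter, a small knob on it up to 104 mm) and the deck (radius 165 mm, top 29 mm above the counter: 1 mm below the ledge, 5 mm gap between), parted into six bays by six fins.
- bay_0 (a point): Point on the deck, 115 mm from the axis, in the middle of bay 0. Turns with the display; its own -y axis points radially outward. Five bays hold a tin at the start, one (not the one facing the ledge) is empty. Upright straight radial fins, 5 mm thick, from 72 to 163 mm from the axis, up to 71 mm above the counter, stand midway between the bays and may be pushed on.
- scale_top (a point): Middle of the square steel top (160 mm, 29 mm above the counter) of the flat black parcel scale at the right. The tin just sold stands on it.
- bay_1 (a point): The same for bay 1, 60 degrees counter-clockwise of bay 0 seen from above (but with the same axes as bay_0).
- bay_2 (a point): The same for bay 2, 120 degrees counter-clockwise of bay 0 seen from above (but with the same axes as bay_0).
- bay_3 (a point): The same for bay 3, 180 degrees counter-clockwise of bay 0 seen from above (but with the same axes as bay_0).
- bay_4 (a point): The same for bay 4, 240 degrees counter-clockwise of bay 0 seen from above (but with the same axes as bay_0).
- bay_5 (a point): The same for bay 5, 300 degrees counter-clockwise of bay 0 seen from above (but with the same axes as bay_0).
- purple_1 (a point): Centre (half-way up) of one of the display's two tins with purple label and lid: upright round tin, 80 mm diameter, 60 mm high, 0.45 kg. Five of the six display tins stand in the bays, 118 mm from the axis; the sixth (any of them) is sold and stands on the scale.
- purple_2 (a point): Centre (half-way up) of one of the display's two tins with purple label and lid: upright round tin, 80 mm diameter, 60 mm high, 0.45 kg. Five of the six display tins stand in the bays, 118 mm from the axis; the sixth (any of them) is sold and stands on the scale.
- yellow_1 (a point): Centre (half-way up) of one of the display's two tins with yellow label and lid: upright round tin, 80 mm diameter, 60 mm high, 0.45 kg. Five of the six display tins stand in the bays, 118 mm from the axis; the sixth (any of them) is sold and stands on the scale.
- yellow_2 (a point): Centre (half-way up) of one of the display's two tins with yellow label and lid: upright round tin, 80 mm diameter, 60 mm high, 0.45 kg. Five of the six display tins stand in the bays, 118 mm from the axis; the sixth (any of them) is sold and stands on the scale.
- green_1 (a point): Centre (half-way up) of one of the display's two tins with green label and lid: upright round tin, 80 mm diameter, 60 mm high, 0.45 kg. Five of the six display tins stand in the bays, 118 mm from the axis; the sixth (any of them) is sold and stands on the scale.
- green_2 (a point): Centre (half-way up) of one of the display's two tins with green label and lid: upright round tin, 80 mm diameter, 60 mm high, 0.45 kg. Five of the six display tins stand in the bays, 118 mm from the axis; the sixth (any of them) is sold and stands on the scale.
- purple_stock (a point): Centre (half-way up) of the purple tin in stock on the ledge: the same kind of tin, 80 mm diameter, 60 mm high, 0.3 to 0.65 kg, too wide to be gripped, slides on its base when pushed low down.
- yellow_stock (a point): Centre (half-way up) of the yellow tin in stock on the ledge: the same kind of tin, 80 mm diameter, 60 mm high, 0.3 to 0.65 kg, too wide to be gripped, slides on its base when pushed low down.
- green_stock (a point): Centre (half-way up) of the green tin in stock on the ledge: the same kind of tin, 80 mm diameter, 60 mm high, 0.3 to 0.65 kg, too wide to be gripped, slides on its base when pushed low down.
- pot (a point): Centre of a small white filler pot with an orange band, 54 mm diameter, 50 mm high, loose on the ledge to one side of the loading position. Not to be disturbed.
- block (a point): Centre of a brown sanding block, 65 x 45 x 28 mm (long side along its x), loose on the ledge to the other side of the loading position. Not to be disturbed.
- glue_0: White glue bottle with navy label, 56 mm diameter, 155 mm high, standing on the counter left of the display; origin under its centre. Not to be disturbed.
- glue_1: White glue bottle with navy label, 56 mm diameter, 155 mm high, standing on the counter left of the display; origin under its centre. Not to be disturbed.
- brush: Flat paint brush, 220 mm long, lying on the counter to the left near the robot. Not to be disturbed.
Mind the look-alikes: they are no part of the job. Leave any red look-alike of the part that bears green_2 alone.

How it is judged:
By the outcome, as a careful person would: the job done as asked, in the order asked, and still so for the second after the job is handed in, with the robot touching nothing.
It also fails if it takes over 69 s, if anything falls off the work surface, if the arm or the gripper's body presses on something with over 40 N, if the wrist force passes 120 N, or if a joint passes its speed limit or range.

## Working session

There is one attempt and no reset: what is moved stays moved. The work goes in short steps, Python scripts to look and compute and a shell command to move; the robot and the scene stay as the last step left them, time stands still between calls to the robot, and variables do not carry over. Pictures are saved under pics/ and viewed, at most 10 in all, crops included, and the job is handed in when it is done.

```bash
mkdir -p pics; python3 - <<'E'
from rig import readout,cams
import cv2,numpy as np
s=readout.read_state();print(s['time_s'],s['position'],s['force'],s['tcp_rot'])
for n in("top","scene"):
    c=cams.capture(n);cv2.imwrite(f'pics/{n}0.png',c['image']);print(n,c['intrinsics'],c['xyz'],c['rotation'])
a=cv2.imread('pics/top0.png');b=cv2.imread('pics/scene0.png')
cv2.imwrite('pics/top0b.png',cv2.resize(a,(800,600)))
E
ls
```

```text
0.0 [0.24798558 0.57287146 0.19667893] [-0.27062133  0.0768119  -0.46555382] [[-9.17608481e-01  3.97483717e-01 -1.17080502e-03]
 [ 3.97485272e-01  9.17606832e-01 -1.77781505e-03]
 [ 3.67686151e-04 -2.09671592e-03 -9.99997734e-01]]
top [[479.46739449   0.         259.48296897]
 [  0.         479.46739449 187.83654775]
 [  0.           0.           1.        ]] [0.21941732 0.04672946 1.52185955] [[-0.01305353 -0.9834719   0.18058966]
 [-0.99986595  0.01462351  0.00736492]
 [-0.00988405 -0.18046931 -0.98353095]]
scene [[446.10406478   0.         250.21833059]
 [  0.         446.10406478 192.77691977]
 [  0.           0.           1.        ]] [1.11420302 0.62308829 1.06380429] [[-0.66946569  0.56727673 -0.4795965 ]
 [ 0.74278083  0.5028476  -0.4420644 ]
 [-0.0096089  -0.65218204 -0.75800149]]
pics
```

View pics/top0b.png

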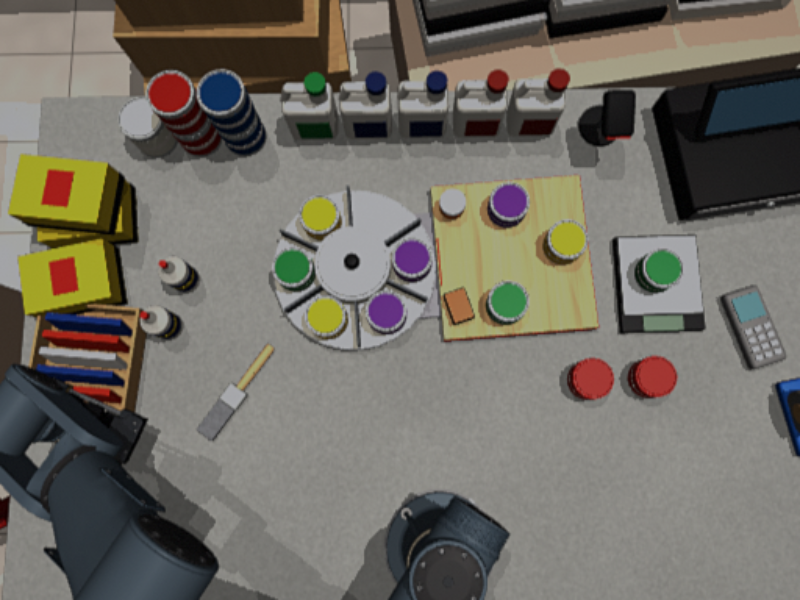

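View pics/scene0.png

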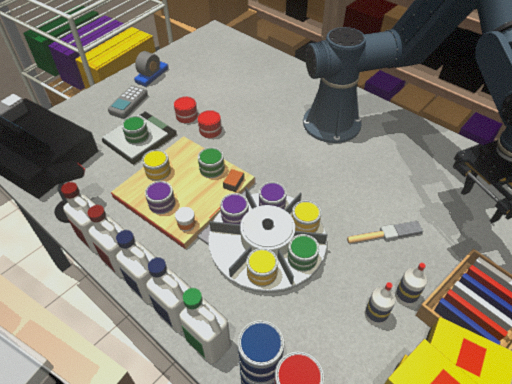

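The scale tin (662,270) is green and the display holds 2 purple, 2 yellow and 1 green, so green is short. The empty bay is at about (380,205), counter-clockwise of the loading bay. The green stock tin is at (508,302). The red tins at (591,379) and (653,377) are look-alikes to leave alone. Next I measure positions and check the crop.

```bash
cat > h.py <<'E'
import numpy as np,cv2
def ray(c,u,v,z):
    d=c['rotation']@np.linalg.solve(c['intrinsics'],[u,v,1.]);return c['xyz']+d*(z-c['xyz'][2])/d[2]
def proj(c,p):
    q=c['intrinsics']@(c['rotation'].T@(np.asarray(p)-c['xyz']));return q[:2]/q[2]
R={'green':((50,90,50),(80,255,255)),'yellow':((24,150,100),(33,255,255)),'purple':((130,90,40),(160,255,255)),'orange':((5,150,80),(14,255,255)),'red':((174,120,90),(180,255,255))}
def blobs(im,k,lo=15):
    h=cv2.cvtColor(im,cv2.COLOR_BGR2HSV);m=cv2.inRange(h,*R[k])
    n,_,st,ce=cv2.connectedComponentsWithStats(m)
    return [(ce[i],st[i,4],st[i,:4]) for i in range(1,n) if st[i,4]>lo]
E
python3 - <<'E'
from h import *
from rig import cams
c=cams.capture('top');im=c['image'];cv2.imwrite('pics/t1.png',im)
for k in R:
  for ce,a,b in blobs(im,k):
    if ce[1]<100 or ce[0]<110 or ce[0]>480:continue
    print(k,ce.round(1),a,b[2:],ray(c,*ce,{'orange':.058,'red':.03}.get(k,.0895)).round(4))
h=cv2.cvtColor(im,cv2.COLOR_BGR2HSV)
k=cv2.inRange(h,(0,0,0),(180,255,60))
n,_,st,ce=cv2.connectedComponentsWithStats(k)
for i in range(1,n):
    if 165<ce[i][0]<285 and 110<ce[i][1]<235 and st[i,4]>8:print('dark',ce[i].round(1),st[i],ray(c,*ce[i],.071).round(4),ray(c,*ce[i],.104).round(4))
cv2.imwrite('pics/crop1.png',cv2.resize(im[110:235,165:385],None,fx=3.6,fy=3.6,interpolation=cv2.INTER_CUBIC))
E
```

```text
green [186.4 170.3] 357 [22 21] [0.5405 0.2805 0.0895]
green [424.2 171. ] 362 [22 21] [ 0.527  -0.4449  0.0895]
green [325.2 192. ] 370 [22 22] [ 0.4667 -0.1415  0.0895]
yellow [203.7 136.6] 339 [22 20] [0.6466 0.2284 0.0895]
yellow [363.  152.6] 338 [21 20] [ 0.5879 -0.2621  0.0895]
yellow [207.6 201.7] 362 [22 21] [0.4422 0.215  0.0895]
purple [325.9 128.3] 344 [21 21] [ 0.6671 -0.1512  0.0895]
purple [263.2 164.1] 356 [22 21] [0.5561 0.0451 0.0895]
purple [246.5 198.5] 373 [22 22] [0.4502 0.097  0.0895]
orange [280.7 166.9] 34 [ 4 30] [ 0.5539 -0.0096  0.058 ]
orange [293.3 194.7] 223 [18 21] [ 0.4649 -0.0467  0.058 ]
dark [224.  135.5] [224 131   1  10  10] [0.6546 0.1669 0.071 ] [0.6447 0.1642 0.104 ]
dark [257.6 149.1] [247 141  22  17  61] [0.6089 0.0618 0.071 ] [0.6001 0.0615 0.104 ]
dark [191.  154.1] [180 148  23  13  54] [0.5959 0.2701 0.071 ] [0.5873 0.265  0.104 ]
dark [204.2 150.8] [200 149  10   5  20] [0.606  0.2288 0.071 ] [0.5972 0.2246 0.104 ]
dark [224.7 167.1] [220 163  10   9  71] [0.553  0.1645 0.071 ] [0.5454 0.1619 0.104 ]
dark [194.2 180.8] [182 171  20  15  65] [0.511  0.2589 0.071 ] [0.5043 0.2541 0.104 ]
dark [262.6 177.1] [252 172  23   9  54] [0.5195 0.0474 0.071 ] [0.5126 0.0474 0.104 ]
dark [259.6 186.2] [247 180  26  13  59] [0.491  0.0571 0.071 ] [0.4848 0.0569 0.104 ]
dark [194.5 191.3] [183 183  24  17  70] [0.4779 0.2577 0.071 ] [0.472  0.2529 0.104 ]
dark [230.3 192.8] [228 191   7   5   9] [0.4717 0.1474 0.071 ] [0.466  0.1451 0.104 ]
dark [249.  211.2] [239 206  20   8  25] [0.414  0.0906 0.071 ] [0.4095 0.0896 0.104 ]
```

View pics/crop1.png

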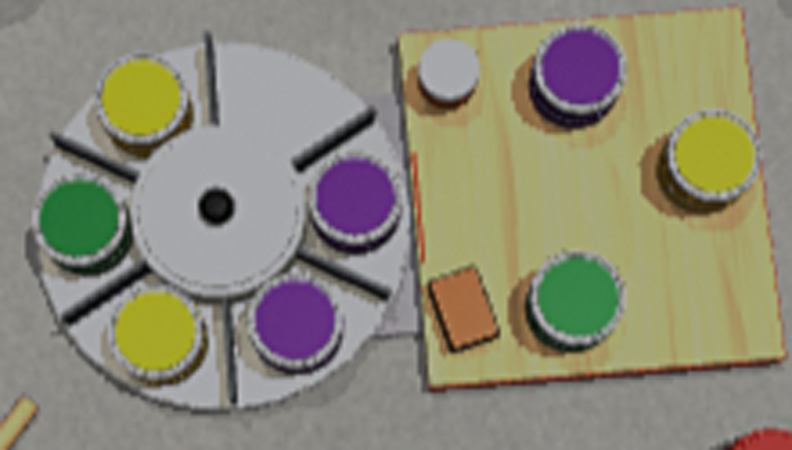

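The geometry is consistent. The axis is at (0.5483, 0.1628) with tins at 118 mm. The outward direction to the ledge is -86.2°, and the red line lies where predicted. The crop confirms that green stock (508,302) is the right tin and the empty bay is at -26.2°. I go above the empty bay with the fingers closed.

```bash
python3 -m inch '[[41.7,-46.8,0,-63,0],[41.7,-46.8,0,-63,0],[41.7,-46.8,0,-63,0],[41.7,-46.8,0,-63,0],[41.7,-46.8,0,-63,0],[41.7,-46.8,0,-63,0],[41.7,-46.8,0,-63,0],[41.7,-46.8,0,-63,0],[41.7,-46.8,0,-63,0],[41.7,-46.8,0,-63,0]]'; python3 -c "
from rig import readout as r;s=r.read_state();print(s['position'],s['tcp_rot'][:,0],s['joint_positions'])"
```

```text
time_s: 0.98
position: [0.5265, 0.2606, 0.1975]
tcp_rot: [[-0.059, 0.998, -0.0], [0.998, 0.059, 0.0], [0.0, -0.0, -1.0]]
force: [1.1, 0.8, -0.0]
opening: 0.324
grasp_force: 0.0
[0.52650671 0.26062052 0.19748568] [-5.87824883e-02  9.98270813e-01  6.29705978e-05] [1.54396793e+01 2.73348986e+01 8.76176100e+01 8.88891696e-03
 6.50679333e+01 1.20659990e+01]
```

```bash
python3 -m inch '[[3,-3.3,0,0,0],[6,-6.6,0,0,0],[9,-9.9,0,0,0],[12,-13.3,0,0,0],[13.8,-15.5,0,0,0],[13.8,-15.5,0,0,0],[13.8,-15.5,0,0,0]]';python3 - <<'E'
from h import *
from rig import cams
c=cams.capture('wrist');cv2.imwrite('pics/w1.png',c['image'])
E
```

```text
time_s: 1.57
position: [0.6647, 0.1049, 0.1967]
tcp_rot: [[-0.058, 0.998, -0.001], [0.998, 0.058, 0.0], [0.0, -0.001, -1.0]]
force: [-0.0, 0.2, -0.1]
opening: 0.004
grasp_force: 0.0
```

View pics/w1.png

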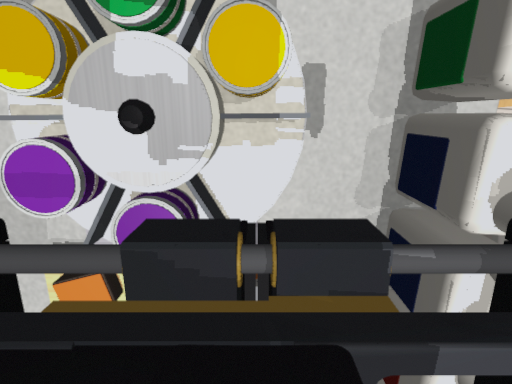

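The wrist view shows the empty bay under the fingers at about (260,190), with the fin at (205,200) on the side to be pushed. I lower into the bay.

```bash
python3 -m inch '[[0,0,-4,0,0],[0,0,-8,0,0],[0,0,-12,0,0],[0,0,-14,0,0],[0,0,-15.2,0,0],[0,0,-15.2,0,0]]'; python3 - <<'E'
import numpy as np
p0=None
for a in range(-26,-113,-6):
    p=np.array([.5483+.128*np.cos(np.radians(a)),.1628+.128*np.sin(np.radians(a))])*100
    if p0 is None:p0=p
    print(a,(p-p0).round(2))
E
```

```text
time_s: 2.12
position: [0.6602, 0.1089, 0.0426]
tcp_rot: [[-0.064, 0.998, -0.007], [0.998, 0.064, 0.0], [0.001, -0.007, -1.0]]
force: [0.4, -0.1, -0.8]
opening: 0.004
grasp_force: 0.0
-26 [0. 0.]
-32 [-0.65 -1.17]
-38 [-1.42 -2.27]
-44 [-2.3  -3.28]
-50 [-3.28 -4.19]
-56 [-4.35 -5.  ]
-62 [-5.5  -5.69]
-68 [-6.71 -6.26]
-74 [-7.98 -6.69]
-80 [-9.28 -6.99]
-86 [-10.61  -7.16]
-92 [-11.95  -7.18]
-98 [-13.29  -7.06]
-104 [-14.6   -6.81]
-110 [-15.88  -6.42]
```

```bash
python3 -m inch '[[-0.3,-0.6,0,0,0],[-0.65,-1.2,0,0,0],[-1.0,-1.7,0,0,0],[-1.4,-2.3,0,0,0],[-1.85,-2.8,0,0,0],[-2.3,-3.3,0,0,0],[-2.8,-3.75,0,0,0],[-3.3,-4.2,0,0,0],[-3.8,-4.6,0,0,0],[-4.35,-5.0,0,0,0]]'
python3 -m inch '[[-0.55,-0.35,0,0,0],[-1.15,-0.7,0,0,0],[-1.75,-1.0,0,0,0],[-2.35,-1.25,0,0,0],[-3,-1.5,0,0,0],[-3.6,-1.7,0,0,0],[-4.3,-1.85,0,0,0],[-4.9,-2.0,0,0,0],[-4.9,-2,0,0,0],[-4.9,-2,0,0,0]]'
```

```text
time_s: 2.95
position: [0.6212, 0.0571, 0.0465]
tcp_rot: [[-0.062, 0.998, 0.004], [0.998, 0.062, 0.0], [-0.0, 0.004, -1.0]]
force: [2.9, 1.2, 3.1]
opening: 0.004
grasp_force: 1.7
time_s: 3.78
position: [0.5748, 0.0359, 0.0465]
tcp_rot: [[-0.062, 0.998, 0.008], [0.998, 0.062, -0.002], [-0.003, 0.008, -1.0]]
force: [8.0, -1.8, -0.9]
opening: 0.008
grasp_force: 3.5
```

```bash
python3 -m inch '[[-0.67,-0.1,0,0,0],[-1.3,-0.17,0,0,0],[-2,-0.2,0,0,0],[-2.7,-0.2,0,0,0],[-3.3,-0.15,0,0,0],[-4,-0.05,0,0,0],[-4.6,0.05,0,0,0],[-4.9,0.1,0,0,0],[-4.9,0.1,0,0,0],[-4.0,0,0,0,0]]'
python3 -m inch '[[1,0,0,0,0],[2,0,0,0,0],[2,0,0,0,0],[2,0,2,0,0],[2,0,5,0,0],[2,0,8,0,0],[2,0,8,0,0]]'
python3 - <<'E'
from h import *
from rig import cams
c=cams.capture('scene');im=c['image'];cv2.imwrite('pics/s2.png',cv2.resize(im[100:310,80:360],None,fx=2.8,fy=2.8))
c=cams.capture('top');im=c['image'];cv2.imwrite('pics/t2.png',im)
for k in ('green','yellow','purple'):
  for ce,a,b in blobs(im,k,100):
    if 110<ce[0]<480 and ce[1]>100: print(k,a,ray(c,*ce,.0895).round(4))
E
```

```text
time_s: 4.62
position: [0.5267, 0.038, 0.045]
tcp_rot: [[-0.063, 0.998, -0.008], [0.998, 0.063, 0.001], [0.002, -0.008, -1.0]]
force: [0.5, 1.0, -0.7]
opening: 0.006
grasp_force: 0.0
time_s: 5.2
position: [0.5541, 0.0374, 0.1301]
tcp_rot: [[-0.063, 0.998, 0.008], [0.998, 0.063, -0.001], [-0.001, 0.008, -1.0]]
force: [0.8, -0.4, 0.3]
opening: 0.002
grasp_force: 0.0
green 350 [0.5965 0.2703 0.0895]
green 362 [ 0.527  -0.4449  0.0895]
green 370 [ 0.4667 -0.1415  0.0895]
yellow 331 [0.6655 0.1745 0.0895]
yellow 338 [ 0.5879 -0.2621  0.0895]
purple 343 [ 0.667  -0.1512  0.0895]
```

View pics/s2.png

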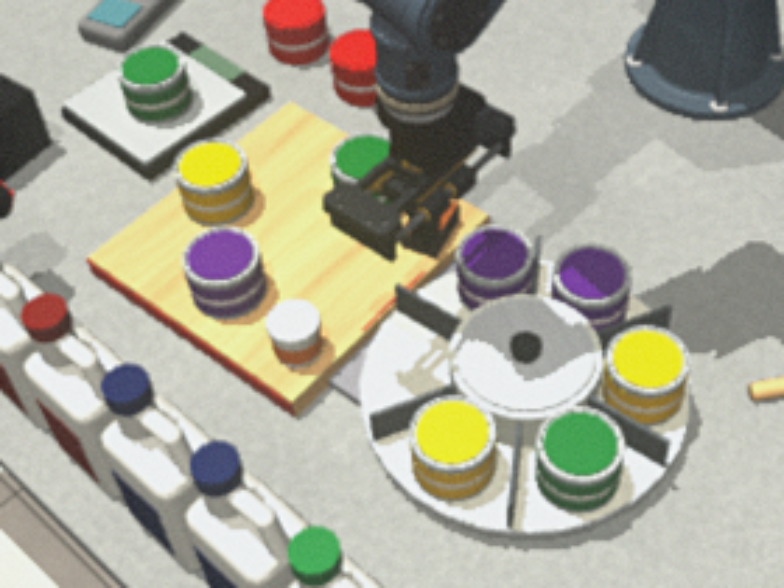

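```bash
python3 -m inch '[[0,-3,3,0,0],[0,-7,3,0,0],[0,-11,3,0,0],[0,-15,3,0,0],[0,-18,3,0,0],[0,-18,3,0,0],[0,-18,3,0,0]]'
python3 - <<'E'
from h import *
from rig import cams
c=cams.capture('top');im=c['image'];cv2.imwrite('pics/t3.png',cv2.resize(im[100:235,165:385],None,fx=3.6,fy=3.6))
for k in ('green','yellow','purple'):
  for ce,a,b in blobs(im,k,100):
    if 110<ce[0]<480 and ce[1]>100:
      p=ray(c,*ce,.0895);d=p[:2]-[.5483,.1628];print(k,a,p.round(4),np.degrees(np.arctan2(d[1],d[0])).round(1),np.hypot(*d).round(3))
E
```

```text
time_s: 5.88
position: [0.5496, -0.1436, 0.1537]
tcp_rot: [[-0.059, 0.998, -0.004], [0.998, 0.059, 0.002], [0.002, -0.004, -1.0]]
force: [1.0, 0.3, -0.6]
opening: 0.003
grasp_force: 0.0
green 350 [0.5965 0.2703 0.0895] 65.8 0.118
green 361 [ 0.5271 -0.4449  0.0895] -92.0 0.608
yellow 331 [0.6655 0.1745 0.0895] 5.7 0.118
yellow 358 [0.4794 0.2586 0.0895] 125.7 0.118
```

View pics/t3.png

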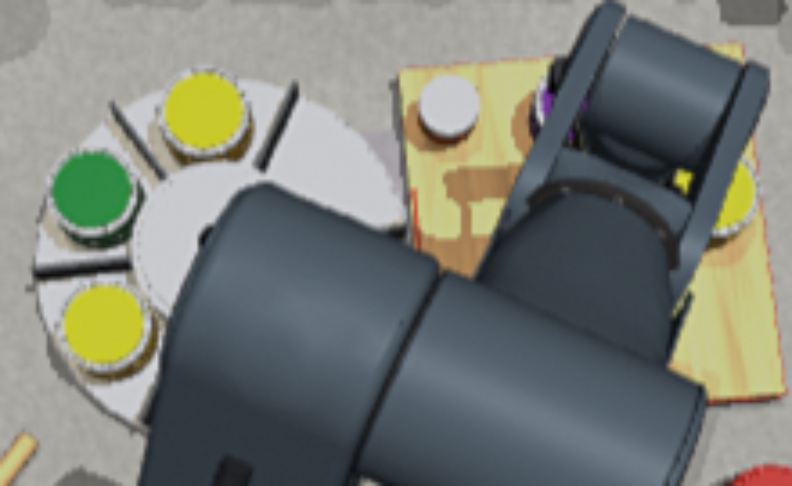

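The display stopped part-way at -28°. The fins are now at -84° and -24°, and the empty bay centre is at -54°. I re-enter the bay and push in smaller steps, checking the angle each time.

```bash
cat > ang.py <<'E'
from h import *
from rig import cams,readout
def ang():
    c=cams.capture('top');o=[]
    for k,ref in (('green',93.8),('yellow',33.8),('yellow',153.8),('purple',-86.2),('purple',-146)):
        for ce,a,b in blobs(c['image'],k,200):
            p=ray(c,*ce,.0895);d=p[:2]-[.5483,.1628]
            if abs(np.hypot(*d)-.118)<.006:o.append((k,(np.degrees(np.arctan2(d[1],d[0]))-ref+180)%360-180))
    s=readout.read_state();return [(k[0],round(float(x),1)) for k,x in o],s['position'].round(4),s['force'].round(1)
if __name__=='__main__':print(*ang())
E
python3 -m inch '[[1.5,4,0,0,0],[3,8,0,0,0],[4.5,12,0,0,0],[6,16,0,0,0],[7.4,20.2,0,0,0],[7.4,20.2,0,0,0],[7.4,20.2,0,0,0]]';python3 -m inch '[[0,0,-3,0,0],[0,0,-6,0,0],[0,0,-9,0,0],[0,0,-11,0,0],[0,0,-11.3,0,0],[0,0,-11.3,0,0],[0,0,-11.3,0,0]]';python3 ang.py
```

```text
time_s: 6.52
position: [0.6239, 0.0645, 0.1545]
tcp_rot: [[-0.07, 0.998, -0.002], [0.998, 0.07, 0.001], [0.001, -0.002, -1.0]]
force: [-1.4, -0.2, 0.1]
opening: 0.001
grasp_force: 0.0
time_s: 7.1
position: [0.6252, 0.0589, 0.0433]
tcp_rot: [[-0.062, 0.998, 0.0], [0.998, 0.062, -0.0], [-0.0, 0.0, -1.0]]
force: [0.1, 0.2, -1.6]
opening: 0.007
grasp_force: 0.0
[('y', -27.3), ('y', -147.3), ('p', -88.2), ('p', -28.4)] [0.626 0.059 0.044] [ 0.2 -0.1 -0.1]
```

```bash
python3 -m inch '[[-0.9,-0.5,0,0,0],[-1.75,-0.9,0,0,0],[-2.4,-1.2,0,0,0],[-3,-1.5,0,0,0],[-3.6,-1.7,0,0,0],[-4.2,-1.9,0,0,0],[-4.8,-2.05,0,0,0],[-5.5,-2.2,0,0,0]]';python3 ang.py;python3 -m inch '[[-0.6,-0.1,0,0,0],[-1.3,-0.2,0,0,0],[-2,-0.2,0,0,0]]';python3 ang.py
```

```text
time_s: 7.82
position: [0.5723, 0.0375, 0.0431]
tcp_rot: [[-0.061, 0.998, 0.006], [0.998, 0.061, 0.001], [0.0, 0.006, -1.0]]
force: [6.0, 3.1, -2.2]
opening: 0.005
grasp_force: 3.1
[('y', -29.2), ('y', -149.2)] [0.57   0.0375 0.0429] [-0.2 -0.7  0.1]
time_s: 8.12
position: [0.553, 0.0356, 0.0433]
tcp_rot: [[-0.061, 0.998, 0.007], [0.998, 0.061, 0.0], [-0.0, 0.007, -1.0]]
force: [4.0, 2.1, -0.3]
opening: 0.007
grasp_force: 2.0
[('y', -38.4), ('y', -158.4)] [0.5497 0.0357 0.0429] [-1.1  0.7 -0.6]
```

```bash
python3 -m inch '[[-0.7,0,0,0,0],[-1.3,0,0,0,0],[-2,0.1,0,0,0],[-2.6,0.2,0,0,0]]';python3 ang.py; python3 -m inch '[[-0.6,0.15,0,0,0],[-1,0.25,0,0,0],[-1,0.25,0,0,0]]';python3 ang.py
```

```text
time_s: 8.5
position: [0.5228, 0.0374, 0.0426]
tcp_rot: [[-0.063, 0.998, -0.001], [0.998, 0.063, -0.0], [-0.0, -0.001, -1.0]]
force: [0.4, -0.2, 0.5]
opening: 0.006
grasp_force: 0.5
[('g', -52.6), ('y', -52.0), ('y', -172.0)] [0.5201 0.0378 0.0423] [-1.2 -0.1  0.6]
time_s: 8.8
position: [0.5114, 0.0403, 0.0423]
tcp_rot: [[-0.063, 0.998, -0.004], [0.998, 0.063, 0.0], [0.001, -0.004, -1.0]]
force: [0.3, 0.2, -0.3]
opening: 0.003
grasp_force: 0.0
[('g', -60.1), ('y', -58.7), ('y', -178.7)] [0.5126 0.0401 0.0424] [-0.1 -0.5  0.1]
```

```bash
python3 -m inch '[[0.5,0,0,0,0],[1,0,0,0,0],[1.5,0,0,0,0],[1.5,0,0,0,0],[1.5,0,0,0,0],[1.5,0,0,0,0]]';python3 ang.py; python3 -m inch '[[0,0,2,0,0],[0,0,5,0,0],[0,0,8,0,0],[0,0,11,0,0],[0,0,11,0,0],[0,0,11,0,0]]';python3 ang.py
```

```text
time_s: 9.35
position: [0.529, 0.0399, 0.0425]
tcp_rot: [[-0.062, 0.998, -0.0], [0.998, 0.062, 0.0], [0.0, -0.0, -1.0]]
force: [0.4, -0.6, -0.1]
opening: 0.006
grasp_force: 0.0
[('g', -60.1), ('y', -56.2), ('y', -176.2)] [0.5288 0.0399 0.0425] [-0.3 -0.2  0.6]
time_s: 9.9
position: [0.5301, 0.0398, 0.1544]
tcp_rot: [[-0.062, 0.998, 0.004], [0.998, 0.062, -0.001], [-0.001, 0.004, -1.0]]
force: [-0.1, 0.9, -0.3]
opening: 0.007
grasp_force: 0.0
[('g', -60.1), ('y', 60.0), ('y', -60.0)] [0.5288 0.04   0.1529] [-0.1 -0.2 -0.6]
```

The display has clicked in at -60.0°. I first push the green tin along about 12°, clear of the block, to the bay axis at about (0.567,-0.12). Then I push it inward along 93.8°. I start by moving behind the tin with the fingers 5 cm apart as a cradle.

```bash
python3 -m inch '[[-2,-3.3,0,-7,5],[-4,-6.5,0,-14,5],[-6.3,-9.7,0,-21,5],[-8.4,-13,0,-28,5],[-10.5,-16.2,0,-35,5],[-12.6,-19.5,0,-42,5],[-12.6,-19.5,0,-49,5],[-12.6,-19.5,0,-56,5],[-12.6,-19.5,0,-63,5],[-12.6,-19.5,0,-70,5]]'; python3 -m inch '[[0,0,0,-7,5],[0,0,0,-12,5],[0,0,0,-12,5],[0,0,0,-12,5]]'; python3 - <<'E'
from h import *
from rig import cams,readout
s=readout.read_state();print(s['position'],s['tcp_rot'][:,0],s['opening'])
c=cams.capture('wrist');cv2.imwrite('pics/w2.png',c['image'])
T=c['tool_from_camera'];w={}
w['rotation']=s['tcp_rot']@T[:3,:3];w['xyz']=s['position']+s['tcp_rot']@T[:3,3];w['intrinsics']=c['intrinsics']
for k,z in(('green',.0895),('orange',.058)):
  for ce,a,b in blobs(c['image'],k,300):print(k,ce.round(),a,b,ray(w,*ce,z).round(4))
E
```

```text
time_s: 10.78
position: [0.4014, -0.1547, 0.1511]
tcp_rot: [[0.92, 0.393, -0.004], [0.393, -0.92, 0.003], [-0.002, -0.004, -1.0]]
force: [0.5, 0.5, -0.3]
opening: 0.563
grasp_force: 0.0
time_s: 11.12
position: [0.4021, -0.1544, 0.1515]
tcp_rot: [[0.979, 0.203, -0.003], [0.203, -0.979, 0.002], [-0.002, -0.002, -1.0]]
force: [0.6, -0.3, -0.1]
opening: 0.574
grasp_force: 0.0
[ 0.40206657 -0.15442909  0.15148765] [ 0.97918874  0.20293926 -0.00225024] 0.573824256185987
green [255. 112.] 6048 [213  68  86  89] [ 0.4706 -0.1396  0.0895]
orange [149.  92.] 3500 [119  53  60  80] [ 0.4683 -0.0462  0.058 ]
```

View pics/w2.png

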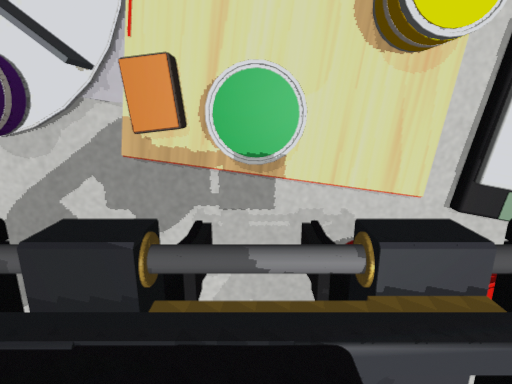

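The view shows the green tin centred between the fingers at (255,112) and the block clear to the left at (149,92). I lower and push.

```bash
python3 -m inch '[[0,0,-3,0,5],[0,0,-6,0,5],[0,0,-9,0,5],[0,0,-10.5,0,5],[0,0,-10.9,0,5],[0,0,-10.9,0,5],[0.8,0.15,-10.9,0,5],[1.6,0.3,-10.9,0,5],[2.2,0.45,-10.9,0,5],[2.8,0.6,-10.9,0,5]]'; python3 -m inch '[[0.7,0.15,0,0,5],[1.4,0.3,0,0,5],[2.1,0.45,0,0,5],[2.8,0.6,0,0,5],[3.5,0.75,0,0,5],[4.2,0.9,0,0,5],[4.9,1.05,0,0,5],[5.5,1.15,0,0,5],[5.5,1.15,0,0,5]]'; cat > wr.py <<'E'
from h import *
from rig import cams,readout
s=readout.read_state();print(s['time_s'],s['position'],s['force'],s['opening'])
c=cams.capture('wrist');cv2.imwrite('pics/wlast.png',c['image'])
T=c['tool_from_camera'];w={}
w['rotation']=s['tcp_rot']@T[:3,:3];w['xyz']=s['position']+s['tcp_rot']@T[:3,3];w['intrinsics']=c['intrinsics']
for k,z in(('green',.0895),('orange',.058)):
  for ce,a,b in blobs(c['image'],k,300):print(k,ce.round(),a,b,ray(w,*ce,z).round(4))
c=cams.capture('top')
for k,z in(('green',.0895),('orange',.058),('yellow',.0895),('purple',.0895)):
  for ce,a,b in blobs(c['image'],k,60):
    if 110<ce[0]<400 and ce[1]>100:print('top',k,a,ray(c,*ce,z).round(4))
E
python3 wr.py
```

```text
time_s: 12.0
position: [0.4321, -0.149, 0.0446]
tcp_rot: [[0.979, 0.202, 0.001], [0.202, -0.979, -0.001], [0.001, 0.001, -1.0]]
force: [-2.3, 0.7, 1.2]
opening: 0.574
grasp_force: 1.0
time_s: 12.75
position: [0.4883, -0.1377, 0.0437]
tcp_rot: [[0.98, 0.201, 0.003], [0.201, -0.98, -0.001], [0.003, 0.001, -1.0]]
force: [-0.4, 0.3, 0.2]
opening: 0.575
grasp_force: 0.2
12.75 [ 0.48831487 -0.1377224   0.04366184] [-0.38853753  0.25655281  0.1611218 ] 0.5752104814544174
green [256. 170.] 16386 [184  99 145 143] [ 0.531  -0.1289  0.0895]
orange [ 92. 202.] 2244 [ 53 183  76  37] [ 0.488  -0.0408  0.058 ]
top green 346 [0.6463 0.2282 0.0895]
top yellow 336 [0.654  0.1106 0.0895]
top yellow 286 [ 0.5918 -0.2639  0.0895]
top yellow 349 [0.5406 0.2803 0.0895]
top purple 343 [ 0.667  -0.1512  0.0895]
top purple 371 [0.4422 0.2148 0.0895]
```

```bash
python3 -m inch '[[0.7,0.15,0,0,5],[1.4,0.3,0,0,5],[2.1,0.45,0,0,5],[2.8,0.6,0,0,5],[3.4,0.7,0,0,5],[3.7,0.75,0,0,5],[3.7,0.75,0,0,5]]'; python3 wr.py | head -2; python3 -m inch '[[-1,-0.2,0,0,5],[-2.5,-0.5,0,0,5],[-2.5,-0.5,2,0,5],[-2.5,-0.5,5,0,5],[-2.5,-0.5,8,0,5],[-2.5,-0.5,10,0,5],[-2.5,-0.5,10,0,5]]'; python3 wr.py
```

```text
time_s: 13.43
position: [0.5246, -0.1301, 0.0437]
tcp_rot: [[0.98, 0.201, 0.002], [0.201, -0.98, -0.001], [0.002, 0.001, -1.0]]
force: [-0.4, -0.3, -0.5]
opening: 0.574
grasp_force: 0.0
13.4333 [ 0.52455223 -0.13011322  0.04369104] [-0.43518885 -0.26659334 -0.52821833] 0.5740420661597612
green [256. 170.] 16413 [184  98 145 144] [ 0.5675 -0.1213  0.0895]
time_s: 14.12
position: [0.5001, -0.1366, 0.1478]
tcp_rot: [[0.98, 0.2, 0.008], [0.2, -0.98, -0.004], [0.007, 0.006, -1.0]]
force: [0.8, -1.3, -0.1]
opening: 0.579
grasp_force: 0.0
14.1167 [ 0.50008536 -0.13664575  0.1477995 ] [ 0.80627388 -1.25320951 -0.05362671] 0.5787713536485894
green [254. 115.] 6149 [210  71  88  90] [ 0.5666 -0.1215  0.0895]
orange [154. 201.] 2337 [125 172  56  65] [ 0.473  -0.0466  0.058 ]
top green 346 [0.6463 0.2282 0.0895]
top yellow 333 [0.6542 0.1106 0.0895]
top yellow 349 [0.5406 0.2803 0.0895]
top purple 197 [ 0.6747 -0.1445  0.0895]
top purple 211 [0.4457 0.2266 0.0895]
```

```bash
python3 -m inch '[[2,-1.5,0,7,5],[4,-3,0,14,5],[6,-4,0,21,5],[7.1,-4.3,0,28,5],[7.1,-4.3,0,35,5],[7.1,-4.3,0,42,5],[7.1,-4.3,0,49,5],[7.1,-4.3,0,56,5],[7.1,-4.3,0,63,5],[7.1,-4.3,0,70,5]]'; python3 -m inch '[[0,0,0,7,5],[0,0,0,12.3,5],[0,0,0,12.3,5],[0,0,0,12.3,5]]'; python3 wr.py; python3 ang.py
```

```text
time_s: 15.05
position: [0.5673, -0.1775, 0.1414]
tcp_rot: [[0.141, 0.99, -0.004], [0.99, -0.141, 0.002], [0.002, -0.004, -1.0]]
force: [0.0, -0.6, -0.2]
opening: 0.575
grasp_force: 0.0
time_s: 15.38
position: [0.5678, -0.1777, 0.142]
tcp_rot: [[-0.065, 0.998, -0.003], [0.998, 0.065, 0.002], [0.002, -0.003, -1.0]]
force: [0.2, 0.5, 0.4]
opening: 0.577
grasp_force: 0.0
15.3833 [ 0.5678075  -0.17766239  0.14198155] [0.17695941 0.46256746 0.35617498] 0.5774616722451644
green [257. 129.] 6275 [213  84  89  90] [ 0.5654 -0.1206  0.0895]
orange [139.  26.] 3941 [96  0 89 61] [ 0.4667 -0.048   0.058 ]
orange [372.  45.] 555 [361   8  39  59] [ 0.6533 -0.05    0.058 ]
top green 346 [0.6463 0.2282 0.0895]
top green 69 [ 0.5732 -0.1028  0.0895]
top yellow 330 [0.6544 0.1108 0.0895]
top yellow 349 [0.5406 0.2803 0.0895]
top purple 210 [ 0.6714 -0.1413  0.0895]
top purple 372 [0.4421 0.2148 0.0895]
[('g', -60.1), ('y', -59.9), ('y', 60.0), ('y', -179.9), ('y', -60.0), ('p', -119.9), ('p', -60.1)] [ 0.5686 -0.178   0.1429] [ 0.2 -0.  -1.1]
```

View pics/wlast.png

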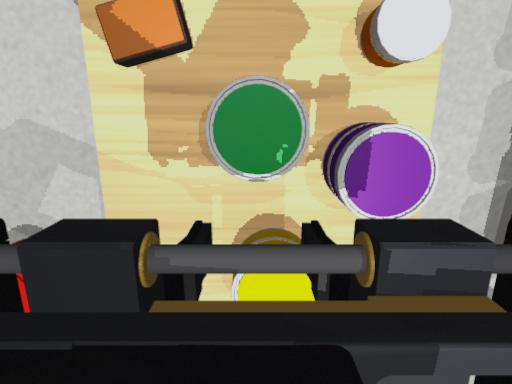

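```bash
python3 -m inch '[[0,0,-3,0,5],[0,0,-6,0,5],[0,0,-8.5,0,5],[0,0,-9.6,0,5],[0,0,-9.9,0,5],[0,0,-9.9,0,5],[0,0.8,-9.9,0,5],[-0.05,1.6,-9.9,0,5],[-0.1,2.4,-9.9,0,5],[-0.15,3.1,-9.9,0,5]]'; python3 -m inch '[[0,0.8,0,0,5],[-0.1,1.6,0,0,5],[-0.15,2.4,0,0,5],[-0.2,3.2,0,0,5],[-0.25,4,0,0,5],[-0.3,4.8,0,0,5],[-0.35,5.6,0,0,5],[-0.4,6.4,0,0,5],[-0.5,7.2,0,0,5],[-0.5,8,0,0,5]]';python3 wr.py|head -3; python3 ang.py
```

```text
time_s: 16.37
position: [0.5685, -0.1468, 0.0461]
tcp_rot: [[-0.068, 0.998, 0.003], [0.998, 0.068, -0.002], [-0.002, 0.003, -1.0]]
force: [0.6, -2.3, 1.5]
opening: 0.575
grasp_force: 1.2
time_s: 17.2
position: [0.5622, -0.0662, 0.0446]
tcp_rot: [[-0.068, 0.998, -0.001], [0.998, 0.068, 0.0], [0.0, -0.001, -1.0]]
force: [-0.9, -3.7, 3.8]
opening: 0.576
grasp_force: 2.4
17.2 [ 0.56219141 -0.06624939  0.04458197] [-0.85526461 -3.71961171  3.76996518] 0.5761707738147928
green [256. 171.] 16183 [184 100 145 143] [ 0.5602 -0.024   0.0895]
orange [ 95. 184.] 6910 [ 31 140 124  83] [ 0.4688 -0.0434  0.058 ]
[('g', -58.4), ('y', 59.9), ('y', -60.1)] [ 0.5614 -0.0652  0.044 ] [-0.5 -0.1  0.3]
```

```bash
python3 -m inch '[[-0.05,0.7,0,0,5],[-0.1,1.4,0,0,5],[-0.1,2.1,0,0,5],[-0.15,2.8,0,0,5],[-0.2,3.5,0,0,5],[-0.2,4.2,0,0,5],[-0.25,4.9,0,0,5],[-0.3,5.5,0,0,5],[-0.3,6,0,0,5],[-0.3,6.3,0,0,5]]'; python3 wr.py|head -3; python3 -m inch '[[0,0.2,0,0,5],[0,0.4,0,0,5],[-0.05,0.6,0,0,5],[-0.05,0.8,0,0,5]]'; python3 wr.py|head -3
```

```text
time_s: 18.18
position: [0.5594, -0.0033, 0.0446]
tcp_rot: [[-0.068, 0.998, -0.0], [0.998, 0.068, 0.0], [0.0, -0.0, -1.0]]
force: [-0.1, -1.4, -1.0]
opening: 0.577
grasp_force: 0.9
18.1833 [ 0.55937634 -0.00325916  0.04460974] [-0.09221907 -1.42808351 -1.00227501] 0.5768010122256687
green [256. 170.] 15974 [184 100 144 141] [0.5574 0.0394 0.0895]
top green 193 [0.6583 0.2259 0.0895]
time_s: 18.62
position: [0.5593, 0.0037, 0.0448]
tcp_rot: [[-0.067, 0.998, 0.001], [0.998, 0.067, -0.0], [-0.0, 0.001, -1.0]]
force: [1.0, -1.6, 0.0]
opening: 0.573
grasp_force: 0.9
18.6167 [0.55932728 0.00366607 0.04475564] [ 0.97213999 -1.64200414  0.03372371] 0.5734682851600987
green [256. 170.] 15933 [185 100 143 141] [0.5573 0.0463 0.0895]
top green 228 [0.6557 0.2268 0.0895]
```

Continuing in small steps until the hub contact shows in the force.

```bash
for i in 1 2; do python3 -m inch '[[0,0.1,0,0,5],[0,0.2,0,0,5],[0,0.2,0,0,5]]' | sed -n '2p;4p'; done
```

```text
position: [0.5592, 0.0059, 0.0447]
force: [0.2, -1.5, 0.9]
position: [0.5592, 0.008, 0.0447]
force: [-0.1, -2.0, -0.0]
```

```bash
for i in 1 2; do python3 -m inch '[[0,0.1,0,0,5],[0,0.2,0,0,5],[0,0.2,0,0,5]]' | sed -n '2p;4p'; done; python3 wr.py|head -2
```

```text
position: [0.5592, 0.0093, 0.0447]
force: [0.6, -5.2, 0.8]
position: [0.5595, 0.0096, 0.0448]
force: [-0.9, -9.4, 0.8]
19.7167 [0.55953564 0.00958477 0.04482862] [-0.93899402 -9.36233034  0.84592077] 0.5745506356535086
green [256. 171.] 15927 [184 101 144 141] [0.5573 0.0519 0.0895]
```

The force rose to 9 N and the motion stopped, so the tin is against the hub. I back off, lift, and move aside to check.

```bash
python3 -m inch '[[0,-0.8,0,0,5],[0,-1.8,0,0,5],[0.1,-3,0,0,5],[0.1,-3,2,0,5],[0.1,-3,5,0,5],[0.1,-3,9,0,5],[0.1,-3,13,0,5],[0.1,-3,15,0,5]]'; python3 -m inch '[[0,-4,3,0,5],[0,-8,6,0,5],[0,-12,8,0,5],[0,-16,8,0,5],[-4,-20,8,0,5],[-8,-24,8,0,5],[-12,-28,8,0,5],[-16,-31,8,0,5],[-18,-34,8,0,5],[-18,-34,8,0,5]]'; python3 -m inch '[[0,0,0,0,5],[0,0,0,0,5],[0,0,0,0,5],[0,0,0,0,5],[0,0,0,0,5],[0,0,0,0,5]]'; python3 wr.py; python3 ang.py; python3 -c "
import cv2
from rig import cams
cv2.imwrite('pics/t9.png',cv2.resize(cams.capture('top')['image'][80:270,100:420],None,fx=2.5,fy=2.5))"
```

```text
time_s: 20.48
position: [0.5623, -0.019, 0.1992]
tcp_rot: [[-0.067, 0.998, 0.007], [0.998, 0.067, -0.001], [-0.001, 0.007, -1.0]]
force: [0.8, -0.3, -0.4]
opening: 0.575
grasp_force: 0.0
time_s: 21.32
position: [0.3894, -0.347, 0.2745]
tcp_rot: [[-0.067, 0.998, 0.0], [0.998, 0.067, 0.001], [0.001, 0.0, -1.0]]
force: [0.7, -0.9, -0.5]
opening: 0.576
grasp_force: 0.0
time_s: 21.82
position: [0.3923, -0.3448, 0.2746]
tcp_rot: [[-0.07, 0.998, 0.0], [0.998, 0.07, 0.0], [0.0, 0.0, -1.0]]
force: [0.0, -0.1, -0.3]
opening: 0.572
grasp_force: 0.0
21.8167 [ 0.39232601 -0.34476292  0.27457004] [ 0.02036869 -0.07948862 -0.29322582] 0.5715996283463533
top green 345 [0.6463 0.2283 0.0895]
top green 356 [0.554  0.0479 0.0895]
top orange 137 [ 0.4748 -0.0422  0.058 ]
top yellow 333 [0.6542 0.1106 0.0895]
top yellow 338 [ 0.5879 -0.2621  0.0895]
top yellow 350 [0.5406 0.2804 0.0895]
top purple 343 [ 0.667  -0.1512  0.0895]
top purple 372 [0.4421 0.2148 0.0895]
top purple 375 [0.4327 0.1126 0.0895]
[('g', -60.0), ('g', 179.0), ('y', -60.0), ('y', 60.0), ('y', 180.0), ('y', -60.0), ('p', -119.9), ('p', -60.1)] [ 0.392  -0.3452  0.2746] [ 1.   0.6 -0.1]
```

View pics/t9.png

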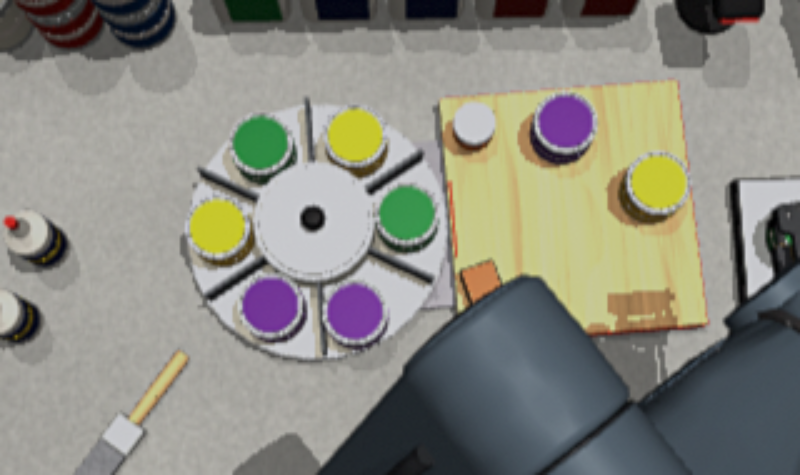

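The green tin is home: r = 115 mm, display at -60.0°. But the purple tin at (355,313) now sits at (0.433,0.113), about 2 cm off its bay centre against a fin. My first push must have nudged it. It is still in its bay, but I'll press it gently back from outside with a closed finger, as there is time.

```bash
python3 -m inch '[[2,4,0,7,0],[4,8,0,14,0],[5,12,0,21,0],[5,16,0,28,0],[5,20,0,35,0],[5,24,0,42,0],[5,28,0,49,0],[5,32,0,56,0],[5,36,0,63,0],[5,40,0,66,0]]'; python3 -m inch '[[-3,4,0,0,0],[-5,7,0,0,0],[-7.2,8.2,0,0,0],[-7.2,8.2,0,0,0],[-7.2,8.2,0,0,0],[-7.2,8.2,-4,0,0],[-7.2,8.2,-4,0,0]]';python3 -c "
from rig import readout as r;s=r.read_state();print(s['joint_positions'])"; python3 wr.py|head -1
```

```text
time_s: 22.85
position: [0.4411, 0.0562, 0.2749]
tcp_rot: [[-0.941, 0.339, 0.001], [0.339, 0.941, -0.0], [-0.001, 0.0, -1.0]]
force: [1.1, 0.0, 0.4]
opening: 0.012
grasp_force: 0.0
time_s: 23.43
position: [0.3671, 0.1353, 0.2312]
tcp_rot: [[-0.939, 0.345, -0.008], [0.345, 0.939, -0.001], [0.007, -0.004, -1.0]]
force: [-1.8, -0.4, 0.5]
opening: 0.005
grasp_force: 0.0
[ 3.77241136e+00  9.19462721e+00  1.10492268e+02 -2.60133902e-02
  6.07585915e+01 -6.60590683e+01]
23.4333 [0.36705795 0.13531231 0.23117583] [-1.75467322 -0.41826129  0.52830621] 0.004845483030858629
```

```bash
python3 -m inch '[[0,0,-4,0,0],[0,0,-8,0,0],[0,0,-12,0,0],[0,0,-16,0,0],[0,0,-18,0,0],[0,0,-18.6,0,0],[0,0,-18.6,0,0],[0.6,-0.2,-18.6,0,0],[1.2,-0.4,-18.6,0,0],[1.8,-0.65,-18.6,0,0]]';python3 -m inch '[[0.5,-0.2,0,0,0],[1,-0.35,0,0,0],[1.5,-0.5,0,0,0],[1.5,-0.5,0,0,0]]'; python3 ang.py;python3 wr.py|grep purp
```

```text
time_s: 24.37
position: [0.3893, 0.1295, 0.0502]
tcp_rot: [[-0.939, 0.344, 0.003], [0.344, 0.939, 0.0], [-0.003, 0.001, -1.0]]
force: [-3.2, 1.5, 2.5]
opening: 0.004
grasp_force: 1.8
time_s: 24.7
position: [0.4037, 0.1242, 0.049]
tcp_rot: [[-0.939, 0.344, 0.002], [0.344, 0.939, -0.0], [-0.002, 0.0, -1.0]]
force: [-1.6, 0.2, 1.4]
opening: 0.008
grasp_force: 0.5
[('g', -60.0), ('g', 179.0), ('y', -60.0), ('y', 60.0), ('y', 180.0), ('y', -60.0)] [0.4037 0.1243 0.0489] [-0.6 -0.2  0.3]
top purple 343 [ 0.667  -0.1512  0.0895]
```

```bash
for i in 1 2; do python3 -m inch '[[0.15,-0.05,0,0,0],[0.3,-0.1,0,0,0],[0.3,-0.1,0,0,0]]'| sed -n '2p;4p'; done; python3 ang.py
```

```text
position: [0.4037, 0.1237, 0.0485]
force: [-4.6, 2.3, 3.7]
position: [0.4038, 0.1229, 0.0483]
force: [-7.9, 1.6, 6.0]
[('g', -59.7), ('g', 179.2), ('y', -59.8), ('y', 60.3), ('y', -179.8), ('y', -59.7)] [0.4038 0.1228 0.0483] [-7.6  3.5  5.8]
```

```bash
python3 -m inch '[[-1,0.35,0,0,0],[-2,0.7,0,0,0],[-4,1.4,0,0,0],[-4,1.4,4,0,0],[-4,1.4,8,0,0],[-4,1.4,12,0,0],[-4,1.4,16,0,0],[-2,5,19,0,0],[-2,9,19,0,0],[-2,13,19,0,0]]'; python3 -m inch '[[0,4,0,0,0],[-2,8,0,0,0],[-4,12,0,0,0],[-6,16,0,0,0],[-8,20,0,0,0],[-8,24,0,0,0],[-8,26,0,0,0],[-8,26,0,0,0],[-8,26,0,0,0]]'; python3 ang.py; python3 wr.py|grep top
```

```text
time_s: 26.23
position: [0.3923, 0.2508, 0.242]
tcp_rot: [[-0.938, 0.347, 0.011], [0.347, 0.938, 0.003], [-0.009, 0.007, -1.0]]
force: [0.5, -0.1, -0.3]
opening: 0.006
grasp_force: 0.0
time_s: 26.98
position: [0.3079, 0.5104, 0.2379]
tcp_rot: [[-0.94, 0.341, 0.001], [0.341, 0.94, 0.0], [-0.001, 0.001, -1.0]]
force: [-1.3, -0.7, 0.1]
opening: 0.007
grasp_force: 0.0
[('g', -60.0), ('g', 179.0), ('y', -60.0), ('y', 60.0), ('y', -180.0), ('y', -60.0), ('p', -63.5), ('p', -119.9), ('p', -3.7), ('p', -60.1)] [0.3079 0.5089 0.2379] [ 0.1 -0.  -0.9]
top green 344 [0.6463 0.2284 0.0895]
top green 356 [0.554  0.0479 0.0895]
top orange 219 [ 0.4652 -0.0465  0.058 ]
top yellow 332 [0.6542 0.1107 0.0895]
top yellow 338 [ 0.5879 -0.2621  0.0895]
top yellow 353 [0.5404 0.2803 0.0895]
top purple 344 [ 0.6671 -0.1512  0.0895]
top purple 374 [0.4489 0.1048 0.0895]
top purple 372 [0.4421 0.2148 0.0895]
```

```bash
python3 -c "
import cv2
from rig import cams
cv2.imwrite('pics/t10.png',cv2.resize(cams.capture('top')['image'],(800,600)))"
```

```text
(no output)
```

View pics/t10.png

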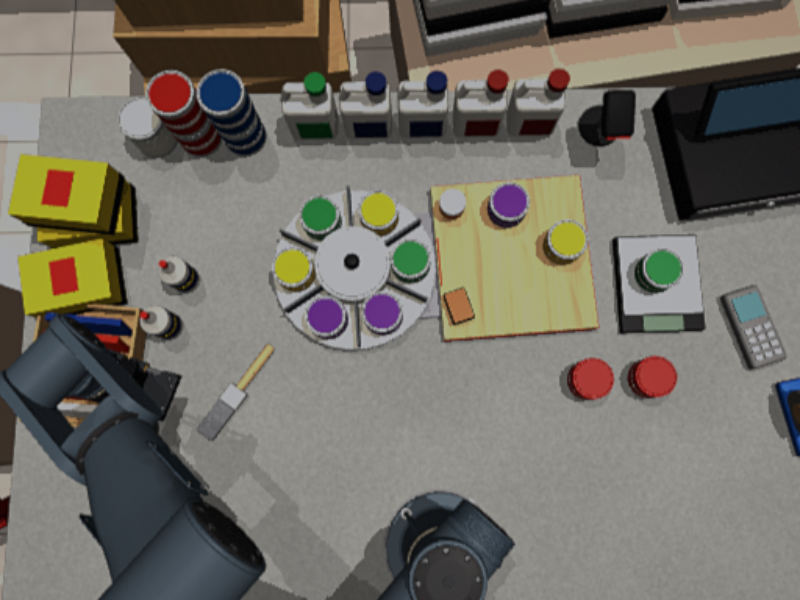

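The display is complete: green is home at (410,259), every other tin is in its bay, and the pot, block, glue bottles, brush and red tins are where they were. Handing in.

```bash
python3 -c "
from rig import bot
print(bot.hand_in())"
```

```text
the job is handed in; nothing more can be done
None
```

The job is handed in: the empty bay is clicked in facing the ledge and the green stock tin is home against the hub; my first push shifted a purple display tin about 2 cm in its bay, and I pressed it back to about 3.5° off centre.

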